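# Switch over the orange guarded rocker with a marker pen

## Task

Take the red-capped marker from its pen rest and use it as a stylus to switch over the orange rocker on the sloping console: push its upper half in until it is fully home, firmly but without forcing it, and leave the four black rockers as they are. Touch the switches with the marker only, never with the gripper; then lay the marker back in both notches of its rest, about centred as it was, let go, and leave the other things on the bench undisturbed.

Things in the scene. Friction and masses are not known exactly. Their poses are not given: they have to be found in the camera images.
- red_marker: Capped marker pen, white barrel, red cap, lying level in the notches of the pen rest. For contact it is a square-ended bar 133 mm long, 13 x 13 mm across, about 14 g; either end serves as stylus. Origin: amid its length, on its underside (6.5 mm below its centre line). Its y axis runs along its length; z up as it lies.
- pen_rest: Fixed aluminium pen rest: foot 112 x 56 x 6 mm, two notched uprights 8 mm thick, 76 mm clear between them. Origin: middle of the foot's underside; x runs along the lying marker (yaw varies), +x away from the robot; z up. Notch floors are 50 mm above the bench, 16 mm wide, flaring up to 65 mm height. The marker lies with its middle over the rest's middle.
- switch_console: Fixed pale grey controller 181 (y) x 128 (x) x 98 mm high with a face sloping at 45 degrees, looking up and toward the robot (outward normal: its -x and +z equally; uphill: its +x and +z equally). Origin: underside, amid the width; front edge at its x = -72 mm, back at +56. Yaw varies. Five rocker modules stand in a row on the face, 30 mm apart along its y.
- orange_switch: Module with the ORANGE rocker, in any of the five places. Origin: on the sloping face under the module's middle; axes parallel to the console's (not sloped). 30 mm wide, 64 mm long uphill. Two guard cheeks, 24 mm clear between them, stand 27 mm out from the face: push with something slim, about along the face's normal. The rocker pivots about the y axis, 8 mm out from the face.
- orange_upper_half (a point): Where to push: on the upper (uphill) half of the orange rocker, 17 mm uphill of its pivot, amid its 20 mm width (each half is 24 mm long). It moves with the rocker: about 20 mm out from the sloping face at the start, 12 mm out when pushed home, where this half lies parallel to the sloping face.
- orange_rocker (a joint): Angle of the orange rocker: -0.22 = lower half in (as it starts), +0.22 = upper half pushed fully in against its stop. Stiff (about 5 N at the push point) and it stays wherever it is left; once home it stops solidly and the force rises sharply (keep it well below 30 N).
- timer: Small white bench timer 68 x 68 x 19 mm on the bench, bystander. Origin: underside centre.
- amber_bottle: Amber bottle with black cap, 52 mm diameter, 104 mm high, standing on the bench, bystander. Origin: underside centre.
- black_marker: Marker pen with a black cap, 133 x 13 x 13 mm, lying flat on the bench, bystander. Origin: underside centre, y along it.
- black_a_rocker (a joint): Angle of one of the four black rockers beside the orange one (any place in the row), same size and slot: -0.22 lower half in, +0.22 upper half in. Starts near -0.22 and must stay so.
- black_a_switch: Module carrying that black rocker (black_a_rocker); same shape and axes as the orange one's.
- black_b_rocker (a joint): Angle of one of the four black rockers beside the orange one (any place in the row), same size and slot: -0.22 lower half in, +0.22 upper half in. Starts near +0.22 and must stay so.
- black_b_switch: Module carrying that black rocker (black_b_rocker); same shape and axes as the orange one's.
- black_c_rocker (a joint): Angle of one of the four black rockers beside the orange one (any place in the row), same size and slot: -0.22 lower half in, +0.22 upper half in. Starts near +0.22 and must stay so.
- black_c_switch: Module carrying that black rocker (black_c_rocker); same shape and axes as the orange one's.
- black_d_rocker (a joint): Angle of one of the four black rockers beside the orange one (any place in the row), same size and slot: -0.22 lower half in, +0.22 upper half in. Starts near -0.22 and must stay so.
- black_d_switch: Module carrying that black rocker (black_d_rocker); same shape and axes as the orange one's.
Things that resemble listed ones, but are neither listed nor needed, are in the scene too. What is shaped like the pen_rest but blue or yellow is not meant.

How it is judged:
On the way, in this order (a step that is already met when the one before it is completed fails the run):
1. the marker is lifted clear of its rest (z of red_marker in the frame of pen_rest above 0.08 m), for 0.1 s.
2. the marker's push has put the orange rocker's upper half in (contact force between red_marker and orange_switch above 1 N and value of joint orange_rocker above 0.17 rad), for 0.05 s.
3. the marker is back in its rest (x of red_marker in the frame of pen_rest between -0.02 and 0.02 m and y of red_marker in the frame of pen_rest between -0.008 and 0.008 m and z of red_marker in the frame of pen_rest between 0.044 and 0.056 m and angle between the y axis of red_marker and the x axis of pen_rest, either way round below 0.12 rad and linear speed of red_marker below 0.02 m/s), for 0.2 s.
At the end, for the whole second after the job is handed in: Orange rocker above 0.17 rad (home is 0.22); black rockers within 0.07 rad of their ends as found; marker still, in both notches of its rest (20 mm along, 8 mm across, 6 mm in height, 0.12 rad); timer, bottle and black marker within 30 mm of where they stood (all of step 3 and value of joint orange_rocker above 0.17 rad and value of joint each of black_a_rocker, black_d_rocker below -0.15 rad and value of joint each of black_b_rocker, black_c_rocker above 0.15 rad and distance of each of timer, amber_bottle, black_marker from where it was at the start of the episode below 0.03 m); the robot touches nothing.
It fails at once if the gripper or arm touches a switch or the console (contact force between any of the arm, the fingers and orange_switch above 0.5 N or contact force between any of the arm, the fingers and black_a_switch above 0.5 N or contact force between any of the arm, the fingers and black_b_switch above 0.5 N or contact force between any of the arm, the fingers and black_c_switch above 0.5 N or contact force between any of the arm, the fingers and black_d_switch above 0.5 N or contact force between any of the arm, the fingers and switch_console above 0.5 N).
It fails at once if a black rocker is shifted off its end (not (value of joint black_a_rocker below -0.15 rad) or not (value of joint black_b_rocker above 0.15 rad) or not (value of joint black_c_rocker above 0.15 rad) or not (value of joint black_d_rocker below -0.15 rad)).
It fails at once if the switch is forced: the marker pushes it with more than 30 N (contact force between red_marker and orange_switch above 30 N).
It fails at once if a bystander is moved by more than 30 mm (distance of any of timer, amber_bottle, black_marker from where it was at the start of the episode above 0.03 m).
It also fails if it takes over 48 s, if anything falls off the work surface, if the arm or the gripper's body presses on something with over 40 N, if the wrist force passes 120 N, or if a joint passes its speed limit or range.

## Robot

A 7-joint arm with a two-finger parallel gripper is mounted at the origin on a cart in front of the work surface, level with it; the furniture and walls round the work are solid. World frame = base frame: x ahead of the robot, y to its left, z up, the work surface at z = 0. Lengths are in m, angles in rad, forces in N, time in s.
With the tool pointing down it reaches from about 0.4 to 0.85 m from the base axis. Payload 4.5 kg.
Tool frame: the origin (TCP) lies at the very end of the fingers, on their centre line; the grasp point (between the pads) lies 19 mm behind it; z points along the fingers, y is the direction in which the jaws open and shut (so a half turn about z gives the same grasp; the last joint's range is limited). The gripper opens to 88 mm and grips with 3 to 60 N. Pads are 18 mm wide; open, the fingers measure 123 mm over their backs; the gripper's body (75 mm by 187 mm) begins 45 mm behind the grasp point.
Start: joints at [1.338, 0.689, -0.195, 1.565, 0.157, 0.902, -0.215], TCP at [0.165, -0.603, 0.211] pointing down, gripper open.
Joint ranges: [-3.01, 3.01], [-0.46, 2.08], [-1.47, 1.51], [0.13, 2.56], [-1, 4.14], [0.04, 2.09], [-2.66, 2.66]. Speed limits (rad/s): [2.57, 2.57, 3.14, 3.14, 3.14, 3.14, 3.14].

## Interface

Orientations are given as a rotation vector (axis times angle).
In Python, from bench import telemetry, optics, ticket, spotter gives the robot as it stands.
- The arm moves only by the tool move_arm, never from a script. Its arguments are lists of equal length, an entry for each row: "slide": the shift along the world's x, y, z in mm, a list of three; "rot": the turn, a rotation vector about the world's x, y, z in rad, a list of three. A call has 1 to 8 rows; each row shifts and turns the pose as measured when the row begins; what a row does not reach is not made up. A row lasts 1/12 s, in which the tool goes at most 41.7 mm and 7.16 degrees, less where a joint would pass 70% of its speed; a pose out of reach is approached as far as the arm can. A call with a gripper value outside its range is refused whole. "gripper" is the finger opening in mm, from 0 to 88.1, set as the call begins (left out, the last holds). The fingers move at their own pace and stop on an object; "force" is the grip in N (left out, the last holds). Time passes only in rows, so rows that do not move let the fingers close. It gives the time, the measured TCP pose, the force and the opening at its end, in the units of the state.
- telemetry.state(): the state, without advancing time (a new reading comes with each control period).
- optics.capture(name): name is "side" or "top" or "wrist"; returns a dict with "pixels" (420x560x3 uint8, blue, green, red), "fovy" (degrees; the focal length in pixels is half the picture's height over the tangent of half this angle, whatever the lens; pixels are square), "cx", "cy" (the principal point, pixels), "R" (3x3) and "t" (3): a world point X has camera coordinates R X + t; the wrist camera has in their place "T_tool_cam" (4x4, takes a point from camera to tool coordinates, whose origin is the TCP and whose axes are the flange's). Camera axes: x right, y down, z forward; pixel columns grow to the right and rows downward; lengths in m; the calibration is good to about 2 mm. A picture is of the moment at which its call begins: read the wrist's pose just before it. There is no depth.
- ticket.job_done(): hands the job in, once; it reports no verdict.
Trained networks look in the newest picture that a camera, given by its name, has taken for a name from the list of things; names that differ only in an ending like _2 or _b are one class to them, and where a whole thing is asked for, a point or a joint stands for the part that bears it (a point fixed in the world has none). Each returns a list of dicts, best first, with "p" (0 to 1); they miss things now and then, are a little off and sometimes report something else, mostly with a low value. They report only what shows in the picture. A call takes as long as a camera call. They do not tell look-alikes from the thing itself.
- spotter.silhouettes(camera, label): "pixels" (420x560 bool, what is visible of it) and "pixel" ([column, row] in pixels, amid what is visible of it).
The state is a dict: "clock": time; "qpos": joint angles; "qd": joint speeds; "tau": joint torques, N m; "ee_pos": TCP position; "ee_rot": TCP orientation; "ft_force": force on the tool from outside, world axes, zero at the start; "wrist_torque": the same for the moment, N m; "width": finger opening in m.
Only numpy, scipy, OpenCV 4.12 (cv2) and the standard library are available. Lean on these libraries where they do the work, as an engineer would, in place of code of your own. Each camera call takes 0.05 s, during which the arm holds its last target. There are 200 camera calls.

## Working session

There is one attempt and no reset: what is moved stays moved. The work goes in short steps, Python scripts to look and compute and a tool call to move; the robot and the scene stay as the last step left them, time stands still between calls to the robot, and variables do not carry over. Pictures are saved under pics/ and viewed, on a budget of 10 in all, crops included, one or two more only if the job needs it, and the job is handed in when it is done.

Besides the shell and the picture viewer there is one more tool, called after ">>>" as name(argument=value, ...) on one line, values as JSON. move_arm: Moves the arm, as the interface text tells. Its arguments: {"type":"object","properties":{"slide":{"type":"array"},"rot":{"type":"array"},"gripper":{"type":"number"},"force":{"type":"number"}},"required":["slide","rot"]}

```bash
mkdir -p pics; ls
cat > look.py <<'E'
import cv2,numpy as np
from bench import telemetry,optics,ticket,spotter
def cap(n):
    s=telemetry.state();c=optics.capture(n);c['f']=210/np.tan(np.radians(c['fovy'])/2)
    if n=='wrist':
        T=np.array(c['T_tool_cam']);Rt=cv2.Rodrigues(np.array(s['ee_rot'],float))[0]
        Rw=Rt@T[:3,:3];tw=Rt@T[:3,3]+np.array(s['ee_pos']);c['R']=Rw.T;c['t']=-Rw.T@tw
    c['R']=np.array(c['R']);c['t']=np.array(c['t']);return c
def proj(c,X):
    p=np.atleast_2d(X)@c['R'].T+c['t'];return p[:,:2]/p[:,2:]*c['f']+[c['cx'],c['cy']]
def ray(c,uv):
    d=c['R'].T@np.array([(uv[0]-c['cx'])/c['f'],(uv[1]-c['cy'])/c['f'],1]);return -c['R'].T@c['t'],d/np.linalg.norm(d)
def onz(c,uv,z):
    o,d=ray(c,uv);return o+d*(z-o[2])/d[2]
E
python3 - <<'E'
from look import *
s=telemetry.state();print({k:np.round(v,3) for k,v in s.items()})
ims={}
for n in('side','top'):
    c=cap(n);cv2.imwrite(f'pics/{n}0.png',c['pixels']);print(n,-c['R'].T@c['t'],c['R'][2],c['f'])
    for l in('red_marker','pen_rest','switch_console','orange_switch','black_a_switch','timer','amber_bottle','black_marker'):
        print(l,[(round(float(d['p']),2),np.round(d['pixel']),int(d['pixels'].sum())) for d in spotter.silhouettes(n,l)][:6])
E
```

```text
pics
{'clock': np.float64(0.0), 'qpos': array([ 1.338,  0.69 , -0.195,  1.566,  0.157,  0.902, -0.215]), 'qd': array([ 0.001, -0.   ,  0.001,  0.001,  0.   ,  0.001,  0.   ]), 'tau': array([-0.0000e+00, -5.2756e+01, -1.2670e+00, -1.5343e+01, -5.3000e-02,
        7.0000e-03,  0.0000e+00]), 'ee_pos': array([ 0.165, -0.602,  0.21 ]), 'ee_rot': array([-3.112e+00, -4.180e-01,  1.000e-03]), 'ft_force': array([-0.574, -0.459,  0.136]), 'wrist_torque': array([-0.059, -0.034,  0.009]), 'width': np.float64(0.088)}
side [0.51905998 0.94903533 0.62881174] [-0.03153753 -0.88438465 -0.46569214] 392.4160441141039
red_marker [(0.42, array([270., 196.]), 70)]
pen_rest [(0.78, array([274., 208.]), 360), (0.73, array([285., 165.]), 243), (0.72, array([264., 231.]), 382)]
switch_console [(0.83, array([244., 295.]), 3097), (0.53, array([273., 208.]), 293), (0.29, array([269., 296.]), 513)]
orange_switch [(0.83, array([268., 292.]), 523)]
black_a_switch [(0.62, array([274., 264.]), 208), (0.44, array([297., 189.]), 36), (0.33, array([273., 194.]), 132)]
timer [(0.59, array([310., 246.]), 359)]
amber_bottle [(0.62, array([282., 342.]), 1267)]
black_marker []
top [ 0.17778933 -0.22727097  1.38184725] [ 0.22249512  0.11489398 -0.96814012] 401.1917624880251
red_marker [(0.59, array([224., 164.]), 146), (0.47, array([328., 216.]), 140), (0.25, array([165., 141.]), 294)]
pen_rest [(0.81, array([288., 200.]), 509), (0.75, array([414., 295.]), 572)]
switch_console [(0.9, array([225., 147.]), 1459)]
orange_switch [(0.55, array([249., 219.]), 385)]
black_a_switch []
timer [(0.77, array([252., 219.]), 366)]
amber_bottle [(0.64, array([169., 142.]), 290)]
black_marker [(0.43, array([349., 261.]), 151)]
```

Run:
```python
from look import *
a=cv2.imread('pics/side0.png');b=cv2.imread('pics/top0.png')
cv2.imwrite('pics/v1.png',cv2.resize(a[130:400,150:390],None,fx=2.2,fy=2.2,interpolation=2))
cv2.imwrite('pics/v2.png',cv2.resize(b[90:340,130:460],None,fx=2.3,fy=2.3,interpolation=2))
```

```text
(no output)
```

View pics/v1.png

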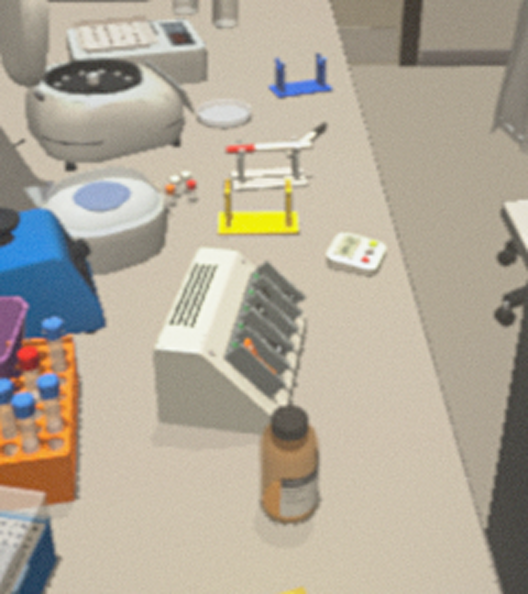

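View pics/v2.png

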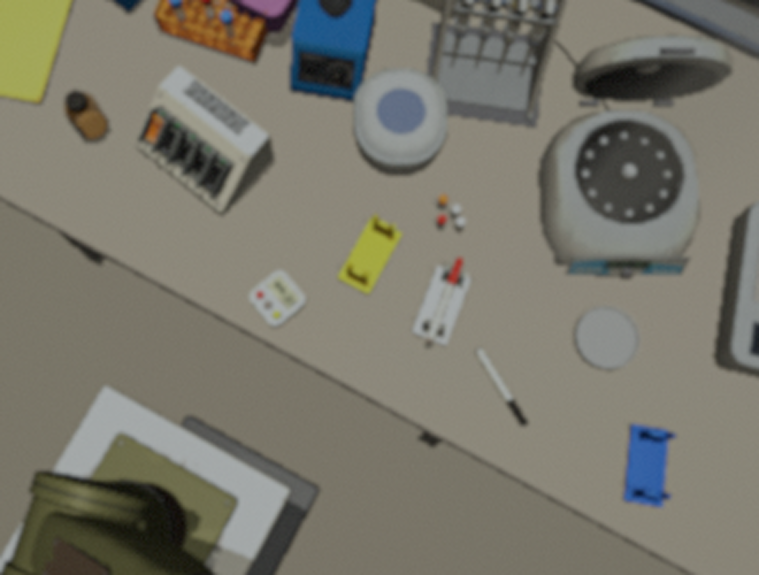

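The side view shows the white rest (about px 273,200) with the red marker's cap at its far end. The orange rocker is in the module nearest the side camera (263,290). In the top view the rest is at (322,222), the red cap at (328,207) and the orange rocker at (197,145), at the +y end of the row.

Run:
```python
from look import *
c=cap('top')
f=lambda u,v:(130+u/2.3,90+v/2.3)
for n,p,z in [('rest mid',(443,305),.003),('rest corners',(414,333),.006),('',(446,344),.006),('',(470,272),.006),('',(438,262),.006),('cap tip',(459,260),.0565),('tail',(428,345),.0565),
 ('console front L',(139,144),0),('console front R',(222,210),0),('top back L',(180,67),.098),('top backR',(271,128),.098),('bottle',(95,135),0),('timer',(277,298),.019),('blackm',(502,388),.013),('yellow',(370,254),.003),('orange',(153,125),.06),('blackb tip',(481,352),.013),('bl cap',(523,423),.013)]:
    print(n,np.round(onz(c,f(*p),z),3))
```

```text
rest mid [ 0.498 -0.232  0.003]
rest corners [ 0.438 -0.213  0.006]
 [ 0.446 -0.263  0.006]
 [ 0.563 -0.245  0.006]
 [ 0.553 -0.194  0.006]
cap tip [ 0.557 -0.221  0.056]
tail [ 0.422 -0.239  0.056]
console front L [0.499 0.313 0.   ]
console front R [0.468 0.141 0.   ]
top back L [0.612 0.286 0.098]
top backR [0.592 0.116 0.098]
bottle [0.479 0.383 0.   ]
timer [ 0.384 -0.007  0.019]
blackm [ 0.426 -0.365  0.013]
yellow [ 0.515 -0.096  0.003]
orange [0.522 0.287 0.06 ]
blackb tip [ 0.459 -0.314  0.013]
bl cap [ 0.394 -0.415  0.013]
```

```bash
cat >> look.py <<'E'
from scipy.spatial.transform import Rotation as Ro
def tilt(yaw,th,roll=0): # tool x ahead along yaw, tool z = forward-down by th from vertical
    return Ro.from_euler('z',yaw)*Ro.from_euler('y',-th)*Ro.from_euler('x',np.pi)
def go(pos,R):
    s=telemetry.state();d=(np.array(pos)-s['ee_pos'])*1e3;r=(R*Ro.from_rotvec(s['ee_rot']).inv()).as_rotvec()
    n=max(np.ceil(np.linalg.norm(d)/41),np.ceil(np.linalg.norm(r)/.124));print('t',round(float(s['clock']),2),'slide',np.round(d,1),'rot',np.round(r,4),'n',n,'per row',np.round(d/n,1),np.round(r/n,4))
E
python3 - <<'E'
from look import *
c=cap('wrist');print(np.round(c['T_tool_cam'],3))
R=tilt(.16,np.radians(30));g=np.array([.495,-.23,.0565]);z=R.apply([0,0,1]);print(z,R.apply([1,0,0]))
go(g+.019*z-.13*z,R)
E
```

```text
[[ 0.001 -0.947 -0.322  0.085]
 [ 1.     0.001 -0.    -0.001]
 [ 0.001 -0.322  0.947 -0.174]
 [ 0.     0.     0.     1.   ]]
[ 0.49361364  0.0796591  -0.8660254 ] [0.85496391 0.13797361 0.5       ]
t 1.0 slide [275.4 364.1 -58.1] rot [ 0.111  -0.5119 -0.1043] n 12.0 per row [23.  30.3 -4.8] [ 0.0092 -0.0427 -0.0087]
```

>>> move_arm(slide=[[23,30,0],[23,30,0],[23,30,0],[23,30,0],[23,30,0],[23,30,0],[23,30,0],[23,30,0]], rot=[[0.009,-0.043,-0.009],[0.009,-0.043,-0.009],[0.009,-0.043,-0.009],[0.009,-0.043,-0.009],[0.009,-0.043,-0.009],[0.009,-0.043,-0.009],[0.009,-0.043,-0.009],[0.009,-0.043,-0.009]])

```text
clock: 1.67
ee_pos: [0.3504, -0.3624, 0.2125]
ee_rot: [-3.064, -0.27, -0.561]
ft_force: [0.5, 0.3, -0.0]
width: 0.0881
```

>>> move_arm(slide=[[23,30,-10],[23,30,-10],[23,30,-10],[23,30,-10],[10,10,-5],[0,0,0]], rot=[[0.009,-0.043,-0.009],[0.009,-0.043,-0.009],[0.009,-0.043,-0.009],[0.009,-0.043,-0.009],[0.009,-0.043,-0.009],[0,0,0]])

```text
clock: 2.17
ee_pos: [0.4246, -0.2771, 0.197]
ee_rot: [-2.988, -0.233, -0.777]
ft_force: [-0.6, -0.7, 0.4]
width: 0.088
```

Run:
```python
from look import *
R=tilt(.16,np.radians(30));g=np.array([.495,-.23,.0565]);z=R.apply([0,0,1])
go(g-.111*z,R)
c=cap('wrist');cv2.imwrite('pics/w1.png',c['pixels']);np.save('pics/w1.npy',c,allow_pickle=True)
for l in('red_marker','pen_rest'):
    for d in spotter.silhouettes('wrist',l)[:3]: print(l,d['p'],d['pixel'],d['pixels'].sum(), cv2.minAreaRect(np.argwhere(d['pixels'])[:,::-1].astype(np.float32)))
```

```text
t 2.17 slide [ 15.6  38.2 -44.4] rot [-0.0038 -0.0153  0.0027] n 2.0 per row [  7.8  19.1 -22.2] [-0.0019 -0.0077  0.0013]
red_marker 0.89 [246.1, 185.3] 1526 ((247.81886291503906, 187.48902893066406), (12.522478103637695, 131.4860076904297), 3.4682295322418213)
pen_rest 0.94 [260.1, 195.9] 3854 ((252.62315368652344, 191.87298583984375), (50.64750671386719, 107.97518920898438), 2.683774948120117)
pen_rest 0.85 [139.6, 168.4] 5369 ((132.45152282714844, 158.42201232910156), (73.00563049316406, 107.34977722167969), 13.13402271270752)
pen_rest 0.64 [555.1, 280.1] 459 ((551.0, 282.0), (40.0, 16.0), 90.0)
```

View pics/w1.png

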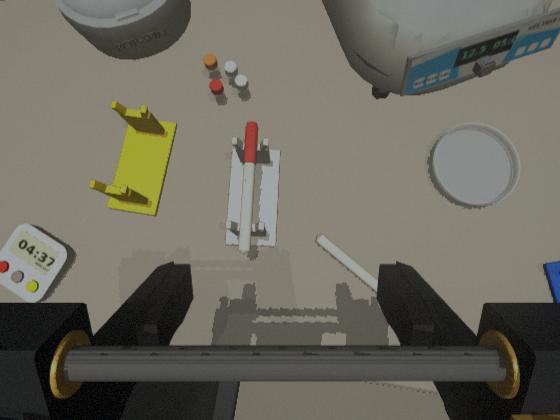

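The wrist view shows the red marker in the white rest, with the cap tip at (251,122) and the tail at (244,250). The foot corners are (232,150), (281,150), (275,246) and (226,244).

Run:
```python
from look import *
c=np.load('pics/w1.npy',allow_pickle=True).item()
a,b=onz(c,(251.5,121.5),.0565),onz(c,(244,250),.0565);print(a,b,(a+b)/2,np.linalg.norm(a-b),np.arctan2(*(a-b)[1::-1]))
P=[onz(c,p,.006) for p in[(232,150),(281,150),(275,246),(226,244)]];print(np.round(P,3),np.mean(P,0))
x=(P[0]+P[1]-P[2]-P[3]);print('yaw',np.arctan2(x[1],x[0]))
m=(a+b)/2;yaw=np.arctan2(*(a-b)[1::-1])
R=tilt(yaw,np.radians(30));z=R.apply([0,0,1]);g=np.r_[m[:2],.0565]
go(g-.06*z,R);go(g+.019*z,R)
```

```text
[ 0.56167003 -0.2194187   0.0565    ] [ 0.43174301 -0.23516061  0.0565    ] [ 0.49670652 -0.22728965  0.0565    ] 0.13087718935450693 0.12057190142969919
[[ 0.546 -0.194  0.006]
 [ 0.555 -0.25   0.006]
 [ 0.444 -0.261  0.006]
 [ 0.438 -0.208  0.006]] [ 0.49558937 -0.22836689  0.006     ]
yaw 0.11246783631500847
t 2.32 slide [ 43.   47.3 -88.7] rot [-0.0019 -0.0161 -0.037 ] n 3.0 per row [ 14.3  15.8 -29.6] [-0.0006 -0.0054 -0.0123]
t 2.32 slide [  82.2   52.  -157.1] rot [-0.0019 -0.0161 -0.037 ] n 5.0 per row [ 16.4  10.4 -31.4] [-0.0004 -0.0032 -0.0074]
```

>>> move_arm(slide=[[14,16,-20],[14,16,-28],[12,13,-30],[3,2,-10],[0,0,0]], rot=[[0,-0.005,-0.012],[0,-0.005,-0.012],[0,-0.005,-0.013],[0,0,0],[0,0,0]])

```text
clock: 2.73
ee_pos: [0.4773, -0.2661, 0.1509]
ee_rot: [-2.973, -0.214, -0.704]
ft_force: [-0.1, 0.6, 0.1]
width: 0.0883
```

Run:
```python
from look import *
R=tilt(.12,np.radians(30));z=R.apply([0,0,1]);go(np.array([.4965,-.228,.0565])+.019*z,R)
c=cap('wrist');cv2.imwrite('pics/w2.png',c['pixels'])
print(proj(c,[[.5625,-.22,.0565],[.4305,-.236,.0565]]))
for d in spotter.silhouettes('wrist','red_marker')[:2]: print(d['p'],d['pixel'],cv2.minAreaRect(np.argwhere(d['pixels'])[:,::-1].astype(np.float32)))
```

```text
t 2.73 slide [  28.6   39.3 -110.8] rot [-0.036  -0.0605 -0.0354] n 3.0 per row [  9.5  13.1 -36.9] [-0.012  -0.0202 -0.0118]
[[252.49449946 150.60977519]
 [244.68978209 310.02764849]]
0.85 [246.9, 231.5] ((248.0286865234375, 232.94940185546875), (16.488067626953125, 160.40757751464844), 2.9814612865448)
```

View pics/w2.png

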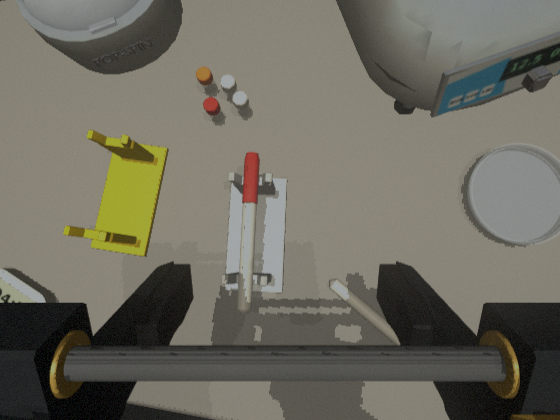

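The projected marker ends (252,151) and (245,310) match the picture, so the estimate holds. I'll align and descend.

>>> move_arm(slide=[[4,30,-10],[4,20,-10],[3,6,-15],[5,2,-25],[3,0,0],[0,0,0]], rot=[[-0.015,-0.03,-0.02],[-0.015,-0.03,-0.02],[-0.01,-0.02,-0.01],[0,0,0],[0,0,0],[0,0,0]])

```text
clock: 3.33
ee_pos: [0.5098, -0.2511, 0.1487]
ee_rot: [-2.97, -0.175, -0.699]
ft_force: [-0.0, -0.3, -0.9]
width: 0.088
```

Run:
```python
from look import *
R=tilt(.12,np.radians(30));z=R.apply([0,0,1]);go(np.array([.4965,-.228,.0565])+.019*z,R)
```

```text
t 3.33 slide [  -3.9   24.2 -108.6] rot [-0.0491 -0.0641 -0.0128] n 3.0 per row [ -1.3   8.1 -36.2] [-0.0164 -0.0214 -0.0043]
```

Run:
```python
from look import *
s=telemetry.state();print(np.round(s['qpos'],3),s['qd'].round(3) if hasattr(s['qd'],'round') else s['qd'])
```

```text
[ 0.876  0.691 -0.465  2.141 -0.999  0.049  0.096] [ 0.023  0.024  0.016  0.003 -0.002 -0.013  0.02 ]
```

Forward tilt is capped by joint 6, which sits at its lower limit. I'll grasp nearly vertical (10° forward) and a little toward the tail, then lean back for the push.

Run:
```python
from look import *
R=tilt(.12,np.radians(10));z=R.apply([0,0,1]);g=np.array([.4965,-.228,.0565])-.012*np.array([np.cos(.12),np.sin(.12),0]);go(g-.05*z,R);go(g+.019*z,R)
```

```text
t 3.33 slide [-33.8  20.6 -42.9] rot [-0.0924  0.2822 -0.0028] n 3.0 per row [-11.3   6.9 -14.3] [-0.0308  0.0941 -0.0009]
t 3.33 slide [ -21.9   22.  -110.9] rot [-0.0924  0.2822 -0.0028] n 3.0 per row [ -7.3   7.3 -37. ] [-0.0308  0.0941 -0.0009]
```

>>> move_arm(slide=[[-10,6,0],[-10,6,0],[-10,6,-8],[-6,4,-20],[0,0,-15],[0,0,0]], rot=[[-0.03,0.1,0],[-0.03,0.1,0],[-0.03,0.09,0],[0,0,0],[0,0,0],[0,0,0]])

```text
clock: 3.83
ee_pos: [0.4807, -0.2345, 0.1007]
ee_rot: [-3.086, -0.204, -0.383]
ft_force: [-0.1, 1.1, 0.2]
width: 0.088
```

Run:
```python
from look import *
R=tilt(.12,np.radians(10));z=R.apply([0,0,1]);g=np.array([.4965,-.228,.0565])-.012*np.array([np.cos(.12),np.sin(.12),0]);go(g-.05*z,R);go(g+.019*z,R);print(np.round(telemetry.state()['qpos'],2))
```

```text
t 3.83 slide [-4.7  4.1  5. ] rot [-0.0178  0.0711 -0.013 ] n 1.0 per row [-4.7  4.1  5. ] [-0.0178  0.0711 -0.013 ]
t 3.83 slide [  7.1   5.5 -62.9] rot [-0.0178  0.0711 -0.013 ] n 2.0 per row [  3.6   2.7 -31.5] [-0.0089  0.0355 -0.0065]
[ 0.49  0.71 -0.04  2.14 -0.93  0.15 -0.07]
```

>>> move_arm(slide=[[0,5,0],[3,1,-15],[3,1,-17],[2,0,-16],[1,0,-14],[0,0,0],[0,0,0]], rot=[[-0.018,0.071,-0.013],[0,0,0],[0,0,0],[0,0,0],[0,0,0],[0,0,0],[0,0,0]])

```text
clock: 4.42
ee_pos: [0.4897, -0.2281, 0.0412]
ee_rot: [-3.109, -0.191, -0.293]
ft_force: [-0.6, -0.1, -0.9]
width: 0.0883
```

Run:
```python
from look import *
R=tilt(.12,np.radians(10));z=R.apply([0,0,1]);g=np.array([.4965,-.228,.0565])-.012*np.array([np.cos(.12),np.sin(.12),0]);go(g+.019*z,R);print(np.round(telemetry.state()['qpos'],2))
```

```text
t 4.42 slide [-1.8 -1.  -3.4] rot [-0.003   0.0134 -0.003 ] n 1.0 per row [-1.8 -1.  -3.4] [-0.003   0.0134 -0.003 ]
[ 0.45  0.83 -0.06  2.11 -0.94  0.07 -0.1 ]
```

>>> move_arm(slide=[[-2,-1,-3],[0,0,0]], rot=[[0,0.013,0],[0,0,0]])

```text
clock: 4.58
ee_pos: [0.4866, -0.2313, 0.0402]
ee_rot: [-3.109, -0.183, -0.276]
ft_force: [0.2, -0.8, 0.5]
width: 0.0885
```

>>> move_arm(slide=[[0,0,0],[0,0,0],[0,0,0],[0,0,0],[0,0,0],[0,0,0],[0,0,0],[0,0,0]], rot=[[0,0,0],[0,0,0],[0,0,0],[0,0,0],[0,0,0],[0,0,0],[0,0,0],[0,0,0]], gripper=5, force=35)

```text
clock: 5.25
ee_pos: [0.4868, -0.234, 0.0443]
ee_rot: [-3.111, -0.176, -0.284]
ft_force: [-0.3, 0.6, -0.1]
width: 0.037
```

>>> move_arm(slide=[[0,3,-4],[0,0,0],[0,0,0],[0,0,0],[0,0,0],[0,0,0],[0,0,0],[0,0,0]], rot=[[0,0,0],[0,0,0],[0,0,0],[0,0,0],[0,0,0],[0,0,0],[0,0,0],[0,0,0]])

```text
clock: 5.92
ee_pos: [0.4867, -0.23, 0.0393]
ee_rot: [-3.111, -0.177, -0.283]
ft_force: [-0.2, 0.0, 0.2]
width: 0.0047
```

Closed to 5 mm, so the marker isn't between the pads. Look.

Run:
```python
from look import *
c=cap('wrist');t=cap('top');s=cap('side')
a=cv2.resize(c['pixels'],None,fx=.9,fy=.9);b=cv2.resize(t['pixels'][180:280,270:400],None,fx=2.3,fy=2.3);d=cv2.resize(s['pixels'][150:260,220:340],None,fx=2.4,fy=2.4)
im=np.zeros((600,800,3),np.uint8);im[:378,:504]=a;im[:230,504:803]=b[:,:296];im[300:564,504:792]=d;cv2.imwrite('pics/w3.png',im)
```

```text
(no output)
```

View pics/w3.png

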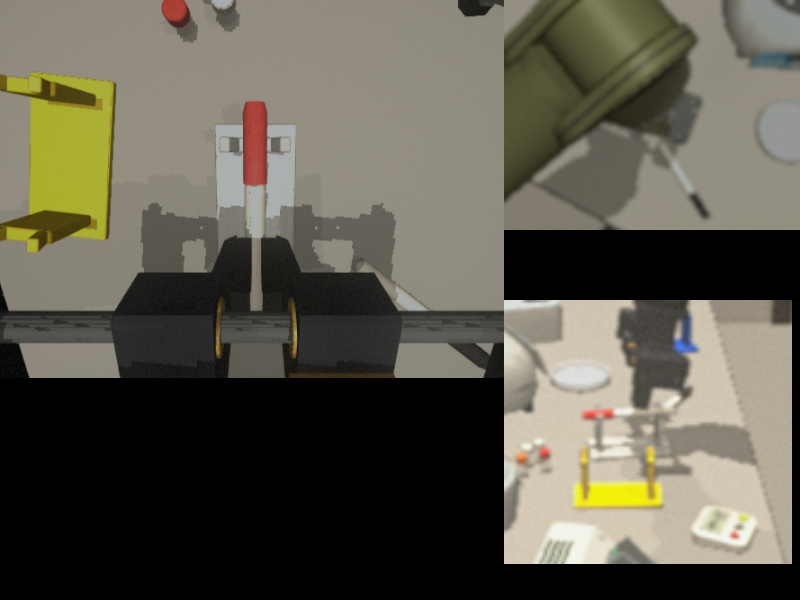

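Run:
```python
from look import *
c=cap('wrist');s=telemetry.state();print(s['ee_pos'],s['width'],s['ft_force'])
Y=np.array([np.cos(.12),np.sin(.12),0]);m=np.array([.4965,-.228,.0565])
print('pred cap end,cap edge,mid,tail',proj(c,[m+.0665*Y,m+.022*Y,m,m-.0665*Y]))
R=Ro.from_rotvec(s['ee_rot']);p=np.array(s['ee_pos'])
print('TCP, grasp',proj(c,[p,p+R.apply([0,0,-.019]),p+R.apply([.009,0,0])]))
cv2.imwrite('pics/w4.png',cv2.resize(c['pixels'][230:400,200:370],None,fx=3.5,fy=3.5,interpolation=2))
```

```text
[ 0.48667934 -0.23004261  0.03933262] 0.004617364719062349 [-0.68313632  0.55832485  0.59330916]
pred cap end,cap edge,mid,tail [[283.06253183 107.58838834]
 [283.58085059 201.67067804]
 [283.82283793 245.59485076]
 [284.50298309 369.05095429]]
TCP, grasp [[285.63580484 255.79604076]
 [285.72514384 272.56445476]
 [285.66633997 240.74785473]]
```

View pics/w4.png

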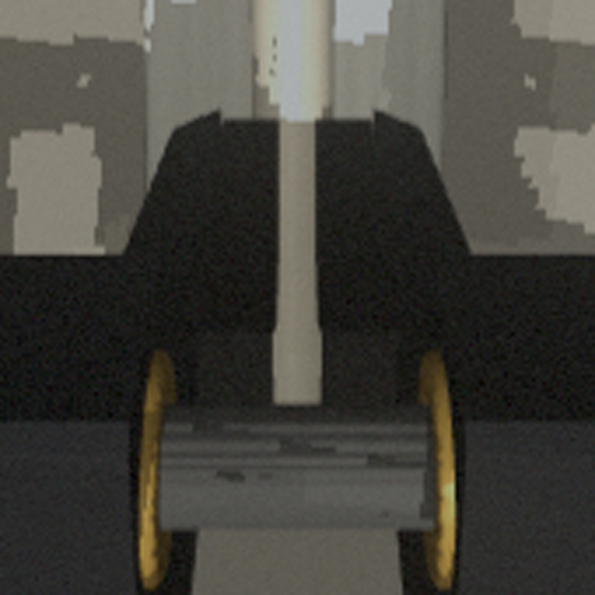

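The fingertips appear at row 264, just above the marker, though the reported TCP projects lower at about row 250. The fingers therefore seem to end 20 mm or more short of the nominal TCP and closed above the marker. I'll open, go about 20 mm deeper (still clear of the foot), and close again.

>>> move_arm(slide=[[0,0,0],[0,0,0],[0,0,0],[0,0,0],[0,0,0],[0,0,0],[0,0,0]], rot=[[0,0.08,0],[0,0,0],[0,0,0],[0,0,0],[0,0,0],[0,0,0],[0,0,0]], gripper=50)

```text
clock: 6.7
ee_pos: [0.4849, -0.2276, 0.0369]
ee_rot: [-3.106, -0.174, -0.194]
ft_force: [-0.0, 0.2, 0.3]
width: 0.0489
```

Run:
```python
from look import *
s=telemetry.state();print(s['ee_pos'],s['width'],np.round(s['qpos'],2),Ro.from_rotvec(s['ee_rot']).apply([0,0,1]))
c=cap('wrist')
g=cv2.cvtColor(c['pixels'],cv2.COLOR_BGR2GRAY)
cv2.imwrite('pics/w5.png',c['pixels'][60:,60:500])
p=np.array(s['ee_pos']);R=Ro.from_rotvec(s['ee_rot'])
print('right tip front/back at TCP z, -19',proj(c,p+R.apply([[x,y,z] for y in(.025,-.025) for x in(.009,-.009) for z in(0,-.019)])))
```

```text
[ 0.48494889 -0.22755239  0.0368543 ] 0.04894119513367457 [ 0.33  0.85  0.12  2.07 -0.93  0.21 -0.14] [ 0.12295228  0.03186368 -0.99190092]
right tip front/back at TCP z, -19 [[331.82349358 240.74806631]
 [336.76283225 256.22463099]
 [330.38874115 270.4009437 ]
 [335.02094153 288.38198635]
 [239.59613674 240.64046206]
 [234.85669714 256.10296856]
 [240.89841144 270.29187736]
 [236.44607582 288.25873984]]
```

View pics/w5.png

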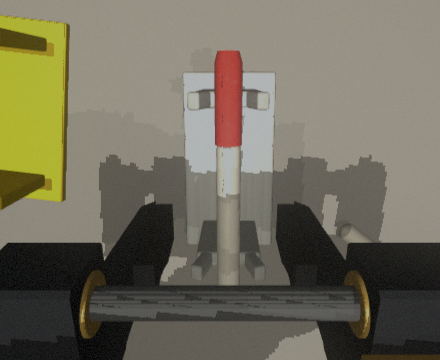

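The open fingertips are at row 263 with a gap of about 104 px for 49 mm, a scale that also puts them near the marker's top. I'll go down about 20 mm.

>>> move_arm(slide=[[0,0,-8],[0,0,-8],[0,0,-6],[0,0,0]], rot=[[0,0,0],[0,0,0],[0,0,0],[0,0,0]])

```text
clock: 7.08
ee_pos: [0.4841, -0.2293, 0.0147]
ee_rot: [-3.105, -0.167, -0.198]
ft_force: [0.7, 0.2, 0.2]
width: 0.05
```

>>> move_arm(slide=[[0,0,0],[0,0,0],[0,0,0],[0,0,0],[0,0,0],[0,0,0],[0,0,0]], rot=[[0,0,0],[0,0,0],[0,0,0],[0,0,0],[0,0,0],[0,0,0],[0,0,0]], gripper=5)

```text
clock: 7.67
ee_pos: [0.4841, -0.2299, 0.0156]
ee_rot: [-3.105, -0.165, -0.2]
ft_force: [-0.7, 0.4, 0.1]
width: 0.0124
```

Run:
```python
from look import *
s=telemetry.state();print({k:np.round(v,3) for k,v in s.items()},Ro.from_rotvec(s['ee_rot']).apply([0,0,1]))
```

```text
{'clock': np.float64(7.667), 'qpos': array([ 0.386,  0.883,  0.04 ,  2.073, -0.936,  0.138, -0.128]), 'qd': array([-0.001, -0.003,  0.001,  0.002,  0.001,  0.002, -0.001]), 'tau': array([ 4.7000e-02, -4.9549e+01,  1.7860e+00, -4.1200e+00, -8.0000e-02,
        1.2000e-02,  1.0000e-03]), 'ee_pos': array([ 0.484, -0.23 ,  0.016]), 'ee_rot': array([-3.105, -0.165, -0.2  ]), 'ft_force': array([-0.652,  0.424,  0.118]), 'wrist_torque': array([-0.018,  0.165, -0.038]), 'width': np.float64(0.012)} [ 0.12656265  0.03218345 -0.99143639]
```

Marker gripped (12.4 mm). Recording the grasp pose, then lifting.

```bash
cat >> look.py <<'E'
PG=np.array([.4841,-.2299,.0156]);RG=Ro.from_rotvec([-3.105,-.165,-.2])   # reported pose at grasp
YM=.12;MC=np.array([.4965,-.228,.0565]);MD=np.array([np.cos(YM),np.sin(YM),0])
mt=RG.inv().apply(MC-PG);dt=RG.inv().apply(MD);tipt=RG.inv().apply(MC+.0665*MD-PG)
def pushR(yaw): return Ro.from_euler('z',yaw)*Ro.from_euler('y',np.pi/4)*Ro.from_euler('z',-YM)*RG
E
python3 - <<'E'
from look import *
print('tool: marker mid',mt,'dir',dt,'tip',tipt)
print(pushR(-.178).apply([0,0,1]),Ro.from_euler('z',-.3).as_rotvec())
E
```

```text
tool: marker mid [ 0.01771307 -0.00133253 -0.03891853] dir [ 0.99149618 -0.01259017  0.12952533] tip [ 0.08364756 -0.00216978 -0.03030509]
[-0.59679879  0.12474955 -0.79263406] [ 0.   0.  -0.3]
```

>>> move_arm(slide=[[0,0,15],[0,0,25],[0,0,30],[0,0,30],[0,0,30],[0,0,30],[0,0,30],[0,0,20]], rot=[[0,0,0],[0,0,0],[0,0,0],[0,0,0],[0,0,0],[0,0,0],[0,0,0],[0,0,0]])

```text
clock: 8.33
ee_pos: [0.4787, -0.2261, 0.2303]
ee_rot: [-3.098, -0.162, -0.183]
ft_force: [0.2, -0.6, -0.0]
width: 0.0123
```

>>> move_arm(slide=[[-5,38,4],[-5,38,2],[-5,38,0],[-5,38,0],[-5,38,0],[-5,38,0],[-5,38,0],[-5,38,0]], rot=[[0,0,-0.03],[0,0,-0.03],[0,0,-0.03],[0,0,-0.03],[0,0,-0.03],[0,0,-0.03],[0,0,-0.03],[0,0,-0.03]])

```text
clock: 9.0
ee_pos: [0.4389, 0.0769, 0.2454]
ee_rot: [-3.116, 0.257, -0.218]
ft_force: [0.4, 0.5, -0.2]
width: 0.0123
```

>>> move_arm(slide=[[-8,35,5],[-8,35,5],[-8,35,5],[-5,30,0],[0,10,0],[0,0,0]], rot=[[0,0,0],[0,0,0],[0,0,0],[0,0,0],[0,0,0],[0,0,0]])

```text
clock: 9.5
ee_pos: [0.4022, 0.2399, 0.2599]
ee_rot: [-3.115, 0.228, -0.212]
ft_force: [-0.2, -0.3, 0.4]
width: 0.0119
```

Run:
```python
from look import *
s=telemetry.state();print(s['ee_pos'],s['width'])
c=cap('wrist');cv2.imwrite('pics/w6.png',c['pixels']);np.save('pics/w6.npy',c,allow_pickle=True)
print('tip pred',proj(c,np.array(s['ee_pos'])+Ro.from_rotvec(s['ee_rot']).apply([tipt,mt])))
for l in ('orange_switch','black_a_switch'):
  for d in spotter.silhouettes('wrist',l)[:5]: print(l,round(float(d['p']),2),d['pixel'],d['pixels'].sum())
```

```text
[0.40215698 0.23994663 0.25992387] 0.011926118646962873
tip pred [[280.99962377  95.50180992]
 [283.10205322 257.81401955]]
orange_switch 0.91 [233.9, 90.8] 1870
black_a_switch 0.66 [259.1, 85.8] 1650
black_a_switch 0.56 [322.4, 93.6] 1793
black_a_switch 0.28 [232.5, 90.0] 1763
```

View pics/w6.png

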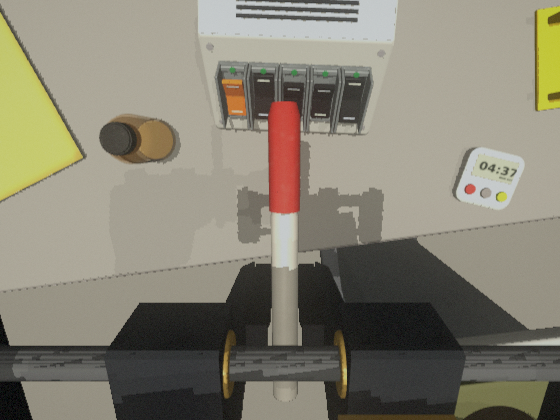

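The marker is held, with its tip at (284,102). The console is ahead: the orange module is leftmost at (234,97) and the row's bottom edge runs from (222,128) to (361,132).

Run:
```python
from look import *
c=np.load('pics/w6.npy',allow_pickle=True).item()
im=np.zeros((600,800,3),np.uint8)
im[:360,:800]=cv2.resize(c['pixels'][55:145,200:400],None,fx=4,fy=4,interpolation=2)
s=cap('side');t=cap('top');np.save('pics/s6.npy',s,allow_pickle=True);np.save('pics/t6.npy',t,allow_pickle=True)
im[360:,:400]=cv2.resize(s['pixels'][260:320,215:315],None,fx=4,fy=4,interpolation=2)
im[360:,400:]=cv2.resize(t['pixels'][120:180,180:280],None,fx=4,fy=4,interpolation=2)
cv2.imwrite('pics/c7.png',im)
for n,q in(('w',c),('s',s),('t',t)):
    h=cv2.cvtColor(q['pixels'],cv2.COLOR_BGR2HSV);m=cv2.inRange(h,(5,170,90),(16,255,255))
    k,l,st,ce=cv2.connectedComponentsWithStats(m);print(n,[(st[i].tolist(),ce[i].round(1).tolist()) for i in range(1,k) if st[i,4]>15])
```

```text
w [([228, 81, 10, 5, 21], [232.7, 83.4]), ([224, 84, 22, 31, 410], [235.5, 100.1])]
s [([146, 283, 39, 75, 820], [169.2, 335.9]), ([161, 284, 12, 15, 76], [168.2, 290.4]), ([167, 320, 13, 16, 56], [170.6, 328.1])]
t [([199, 87, 45, 29, 302], [219.0, 102.5]), ([231, 96, 14, 12, 70], [236.0, 101.2]), ([194, 140, 5, 9, 25], [196.1, 145.0])]
```

View pics/c7.png

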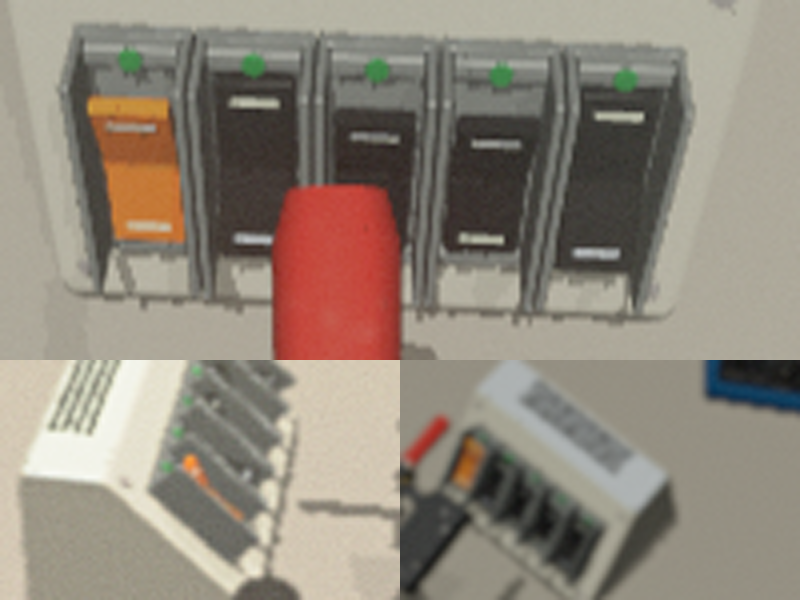

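```bash
cat > fit.py <<'E'
from look import *
from scipy.optimize import least_squares
w,s,t=[np.load(f'pics/{n}.npy',allow_pickle=True).item() for n in('w6','s6','t6')]
W=lambda x,y:(200+x/4,55+y/4)
S=lambda x,y:(215+x/4,260+(y-360)/4)
obs=[(w,W(68,289),75,-32,0),(w,W(672,316),-75,-32,0),
(w,W(115,243),70,-24,12),(w,W(186,240),50,-24,12),(w,W(104,166),70,0,12),(w,W(180,163),50,0,12),(w,W(89,98),70,23,22.5),(w,W(168,98),50,23,22.5),
(w,W(440,247),-20,-24,12),(w,W(522,254),-40,-24,12),
(s,S(189,462),60,23,22.5),(s,S(240,517),65,-24,12),(t,(196.1,145.0),60,0,14)]
wt=np.array([1]*10+[1,1,1.])
def pt(p,y,u,n):
    yaw=p[3];r=.70710678
    l=np.array([(u-n)*r,y,(u+n)*r])*1e-3
    return p[:3]+Ro.from_euler('z',yaw).apply(l)
def res(p): return np.concatenate([k*(proj(c,pt(p,*q))[0]-uv) for k,(c,uv,*q) in zip(wt,obs)])
if __name__=='__main__':
    for idx in (list(range(13)),list(range(10)),[2,3,4,5,6,7,10,11,12]):
        o=obs;obs_=[obs[i] for i in idx];
        f=lambda p:np.concatenate([proj(c,pt(p,*q))[0]-uv for c,uv,*q in obs_])
        r=least_squares(f,[.53,.22,.06,-.178],x_scale=[.01,.01,.01,.1],loss='soft_l1');print(np.round(r.x,4),'orangeO',pt(r.x,60,0,0).round(4),'\n',np.round(f(r.x).reshape(-1,2),1).tolist())
E
python3 fit.py
```

```text
[ 0.5135  0.2179  0.0671 -0.1913] orangeO [0.5249 0.2768 0.0671] 
 [[9.0, -15.0], [-6.4, -15.3], [-0.6, -1.7], [0.3, -0.0], [-0.6, -1.1], [0.1, 0.5], [-1.4, 2.7], [0.0, 3.6], [2.3, 1.3], [0.5, 0.5], [0.2, -3.2], [-1.1, 0.6], [0.5, 0.2]]
[ 0.5131  0.2174  0.071  -0.1945] orangeO [0.5247 0.2763 0.071 ] 
 [[8.8, -15.1], [-5.3, -15.0], [-0.8, -1.8], [0.3, -0.1], [-0.8, -1.5], [0.1, 0.3], [-1.6, 2.1], [0.1, 3.2], [2.9, 1.5], [1.4, 0.7]]
[ 0.5156  0.2178  0.0662 -0.1598] orangeO [0.5252 0.277  0.0662] 
 [[0.1, -1.5], [1.0, -0.4], [-0.4, -0.9], [0.3, 0.1], [-1.4, 2.9], [-0.0, 3.2], [0.1, -2.8], [-1.1, 0.8], [0.6, 0.3]]
```

Run:
```python
import fit
from fit import *
def run(f_idx,over={},show=False):
    O=[over.get(i,obs[i]) for i in f_idx]
    f=lambda p:np.concatenate([proj(c,pt(p,*q))[0]-uv for c,uv,*q in O])
    r=least_squares(f,[.53,.22,.06,-.178],x_scale=[.01,.01,.01,.1],loss='soft_l1')
    print(np.round(r.x,4),'O',pt(r.x,60,0,0).round(4),'cost',round(r.cost,1),np.round(f(r.x).reshape(-1,2),1).tolist());return r.x
run(range(2,13))
p=run(range(13),{0:(w,W(68,289),75,-32,27),1:(w,W(672,316),-75,-32,27)})
for q in [(75,32,27),(75,32,0),(-75,32,27),(75,-32,27),(75,-32,0),(45,-32,27),(45,32,27)]:
    a=proj(w,pt(p,*q))[0];print(q,'crop',((a-[200,55])*4).round())
# floor check: front edge z=0 line of console from fit: distance
```

```text
[ 0.5145  0.2182  0.0637 -0.1853] O [0.5256 0.2772 0.0637] cost 11.8 [[-0.3, -1.9], [0.4, -0.4], [-0.4, -1.2], [0.1, 0.3], [-1.2, 2.7], [0.0, 3.5], [1.9, 0.5], [-0.0, -0.4], [-0.1, -1.9], [-1.4, 1.9], [0.7, 0.4]]
[ 0.5146  0.2179  0.0664 -0.1843] O [0.5256 0.2769 0.0664] cost 21.6 [[5.6, 1.5], [-4.4, 0.5], [-0.5, -2.2], [0.4, -0.7], [-0.6, -1.6], [0.1, -0.1], [-1.5, 2.1], [-0.1, 3.0], [2.3, 0.2], [0.5, -0.8], [-0.2, -2.9], [-1.4, 0.9], [0.6, 0.1]]
(75, 32, 27) crop [53. 84.]
(75, 32, 0) crop [71. 15.]
(-75, 32, 27) crop [711. 109.]
(75, -32, 27) crop [ 90. 295.]
(75, -32, 0) crop [104. 227.]
(45, -32, 27) crop [203. 300.]
(45, 32, 27) crop [184.  89.]
```

```bash
cat >> look.py <<'E'
CP=np.array([.5145,.218,.065,-.184])
def pushpose(n,u=16,y=60):
    r=.70710678;l=np.array([(u-n)*r,y,(u+n)*r])*1e-3
    X=CP[:3]+Ro.from_euler('z',CP[3]).apply(l);R=pushR(CP[3]);return X,X-R.apply(tipt),R
E
python3 - <<'E'
from look import *
s=telemetry.state();c=np.load('pics/w6.npy',allow_pickle=True).item();R=Ro.from_rotvec(s['ee_rot']);p=np.array(s['ee_pos'])
print(c['f'],'marker pts',proj(c,p+R.apply([tipt,tipt-.045*dt,mt-.0665*dt])).round(1))
for a in(tipt,tipt-.03*dt): 
    q=c['R']@(p+R.apply(a))+c['t'];print('depth',q[2],'13mm px',.013*c['f']/q[2])
for n in(90,60,12):
    X,P,Rp=pushpose(n);print(n,'tip',X.round(3),'P',P.round(3));go(P,Rp)
E
```

```text
349.3662305961633 marker pts [[295.5  90.5]
 [295.  204.5]
 [294.2 391.5]]
depth 0.13572110607628568 13mm px 33.46392561225742
depth 0.1416250670826965 13mm px 32.068906241704624
90 tip [0.474 0.287 0.14 ] P [0.391 0.302 0.167]
t 9.75 slide [-12.6  66.8 -93.5] rot [ 0.1268  0.7796 -0.0388] n 7.0 per row [ -1.8   9.5 -13.4] [ 0.0181  0.1114 -0.0055]
60 tip [0.495 0.283 0.119] P [0.411 0.298 0.146]
t 9.75 slide [   8.2   62.9 -114.7] rot [ 0.1268  0.7796 -0.0388] n 7.0 per row [  1.2   9.  -16.4] [ 0.0181  0.1114 -0.0055]
12 tip [0.528 0.276 0.085] P [0.445 0.292 0.112]
t 9.75 slide [  41.6   56.7 -148.6] rot [ 0.1268  0.7796 -0.0388] n 7.0 per row [  5.9   8.1 -21.2] [ 0.0181  0.1114 -0.0055]
```

>>> move_arm(slide=[[-3,10,-5],[-3,10,-10],[-3,10,-12],[-2,10,-15],[-2,10,-15],[-2,9,-15],[0,8,-15],[0,0,0]], rot=[[0.018,0.111,-0.005],[0.018,0.111,-0.005],[0.018,0.111,-0.005],[0.018,0.111,-0.005],[0.018,0.111,-0.005],[0.018,0.111,-0.005],[0.018,0.111,-0.005],[0,0,0]])

```text
clock: 10.42
ee_pos: [0.3904, 0.2927, 0.1706]
ee_rot: [-2.861, 0.329, 1.029]
ft_force: [-1.3, 0.0, -1.8]
width: 0.0123
```

Run:
```python
from look import *
X,P,Rp=pushpose(80);go(P,Rp);s=telemetry.state();print(s['ee_pos'],np.round(s['qpos'],2),s['width'])
```

```text
t 10.42 slide [  7.1   7.7 -10.7] rot [-0.0089 -0.0345  0.0245] n 1.0 per row [  7.1   7.7 -10.7] [-0.0089 -0.0345  0.0245]
[0.39041034 0.29266127 0.17057296] [-0.75  0.97  0.62  1.59 -0.76  1.51 -1.62] 0.012317993688779675
```

>>> move_arm(slide=[[7,8,-10],[0,0,0],[0,0,0]], rot=[[-0.009,-0.035,0.025],[0,0,0],[0,0,0]])

```text
clock: 10.67
ee_pos: [0.4006, 0.2941, 0.1595]
ee_rot: [-2.896, 0.315, 0.977]
ft_force: [-0.3, -0.0, -0.0]
width: 0.0122
```

Run:
```python
from fit import *
s=telemetry.state();c=cap('wrist');np.save('pics/w8.npy',c,allow_pickle=True);X,P,Rp=pushpose(80);go(P,Rp)
print(s['ft_force'])
p=np.array(s['ee_pos']);R=Ro.from_rotvec(s['ee_rot'])
q=[pt(CP,*a) for a in[(70,-24,12),(50,-24,12),(70,23,22),(50,23,22),(75,32,27),(45,32,27),(75,-32,27),(45,-32,27)]]+[p+R.apply(tipt)]
uv=proj(c,q);print(uv.round(0).tolist())
im=c['pixels'].copy()
for a in uv: cv2.circle(im,tuple(int(v) for v in a),2,(255,255,0),-1)
sd=cap('side');im2=np.zeros((600,800,3),np.uint8);im2[:420,:560]=im
b=cv2.resize(sd['pixels'][220:340,200:320],None,fx=2,fy=2);im2[:240,560:800]=b
cv2.imwrite('pics/w8.png',im2)
```

```text
t 10.72 slide [-2.8  5.7 -0.1] rot [0.0047 0.0039 0.0097] n 1.0 per row [-2.8  5.7 -0.1] [0.0047 0.0039 0.0097]
[-0.32446222 -0.03834069 -0.01120791]
[[246.0, -35.0], [287.0, -36.0], [229.0, -70.0], [286.0, -72.0], [210.0, -68.0], [301.0, -72.0], [239.0, 7.0], [298.0, 5.0], [281.0, 94.0]]
```

View pics/w8.png

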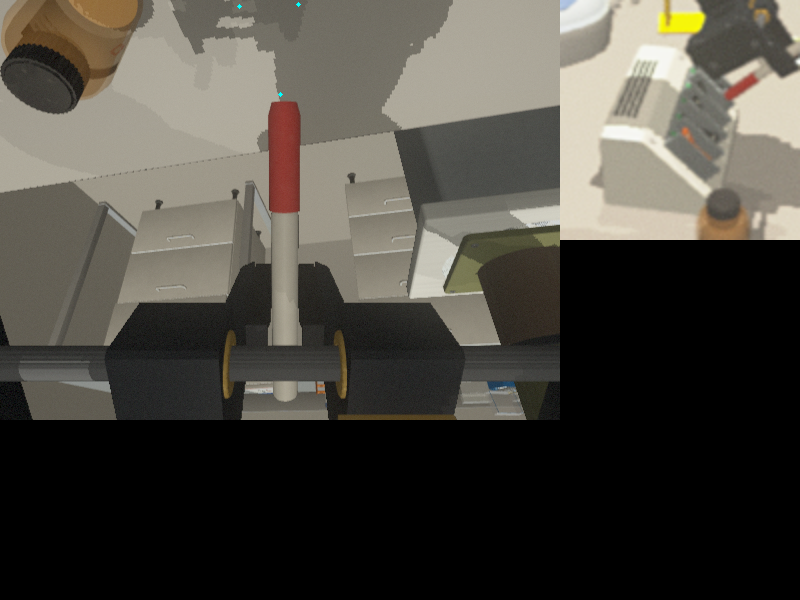

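Run:
```python
from fit import *
s=telemetry.state();p=np.array(s['ee_pos']);R=Ro.from_rotvec(s['ee_rot']);c=np.load('pics/w8.npy',allow_pickle=True).item()
print('wrist near-edge tip',proj(c,p+R.apply([tipt+[0,0,-.0065],tipt+[0,0,.0065]])).round(1))
print('tool axes',R.as_matrix().round(2).tolist())
for n in('side','top'):
    q=cap(n);h=cv2.cvtColor(q['pixels'],cv2.COLOR_BGR2HSV);m=cv2.inRange(h,(0,130,60),(5,255,255))|cv2.inRange(h,(172,130,60),(180,255,255))
    a=proj(q,[p+R.apply(tipt),p+R.apply(tipt-.022*dt),p+R.apply(tipt-.044*dt)]);print(n,'pred tip,midcap,cap end',a.round(1).tolist())
    k,l,st,ce=cv2.connectedComponentsWithStats(m)
    for i in range(1,k):
        if st[i,4]>8 and np.linalg.norm(ce[i]-a[1])<40:
            y,x=np.where(l==i);print(st[i],ce[i].round(1),cv2.minAreaRect(np.c_[x,y].astype(np.float32)))
    h2=cv2.inRange(h,(5,150,70),(16,255,255));b=proj(q,pt(CP,60,23,22))[0];o=proj(q,pt(CP,60,-24,12))[0];k,l,st,ce=cv2.connectedComponentsWithStats(h2)
    print('orange pred',b.round(1),o.round(1),[(st[i].tolist(),ce[i].round(1).tolist()) for i in range(1,k) if st[i,4]>6 and np.linalg.norm(ce[i]-b)<30])
```

```text
wrist near-edge tip [[277.4  97. ]
 [278.   96.7]]
tool axes [[0.78, -0.21, -0.59], [-0.17, -0.98, 0.13], [-0.61, -0.0, -0.8]]
side pred tip,midcap,cap end [[282.1, 269.6], [289.6, 264.3], [297.3, 258.9]]
[283 257  15  12  66] [290.2 263. ] ((290.1922912597656, 263.0384521484375), (4.160251140594482, 16.36365509033203), 56.3099365234375)
orange pred [262.  283.2] [274.  299.1] []
top pred tip,midcap,cap end [[188.2, 146.4], [183.9, 148.0], [179.5, 149.6]]
orange pred [197.6 140.6] [194.8 150.5] []
```

```bash
sed -i 's/^def pushR/tipt=tipt+[0,.0017,0]\ndef pushR/' look.py
cat >> look.py <<'E'
def nuy():
    s=telemetry.state();R=Ro.from_rotvec(s['ee_rot']);X=np.array(s['ee_pos'])+R.apply(tipt)
    l=Ro.from_euler('z',-CP[3]).apply(X-CP[:3])*1e3;r=.70710678
    d=Ro.from_euler('z',-CP[3]).apply(R.apply(dt))
    print('n %.1f u %.1f y %.1f'%((l[2]-l[0])*r,(l[0]+l[2])*r,l[1]),'dir',d.round(3),'F.d',round(float(np.dot(s['ft_force'],R.apply(dt))),2),'w',s['width'].round(4))
E
python3 - <<'E'
from look import *
nuy();X,P,R=pushpose(35,15);go(P,R)
E
```

```text
Traceback (most recent call last):
  File "look.py", line 34, in nuy
    print('n %.1f u %.1f y %.1f'%((l[2]-l[0])*r,(l[0]+l[2])*r,l[1]),'dir',d.round(3),'F.d',round(float(np.dot(s['ft_force'],R.apply(dt))),2),'w',s['width'].round(4))
                                                                                                                                                 ^^^^^^^^^^^^^^^^
AttributeError: 'float' object has no attribute 'round'
```

```bash
sed -i "s/s\['width'\].round(4)/round(float(s['width']),4)/" look.py
python3 - <<'E'
from look import *
nuy();X,P,R=pushpose(35,15);go(P,R)
E
```

```text
n 78.0 u 18.9 y 53.5 dir [ 0.71  -0.008 -0.704] F.d 0.77 w 0.0124
t 10.87 slide [ 28.4   0.6 -32.8] rot [0.0034 0.0038 0.0082] n 2.0 per row [ 14.2   0.3 -16.4] [0.0017 0.0019 0.0041]
```

>>> move_arm(slide=[[0,7,0],[7,-1,-8],[7,-2,-8],[7,-2,-8],[6,-1,-7],[0,0,0]], rot=[[0.003,0.004,0.008],[0,0,0],[0,0,0],[0,0,0],[0,0,0],[0,0,0]])

```text
clock: 11.37
ee_pos: [0.43, 0.2979, 0.129]
ee_rot: [-2.894, 0.292, 0.977]
ft_force: [-0.2, 0.2, 0.7]
width: 0.0121
```

Run:
```python
from look import *
nuy();X,P,R=pushpose(35,15);go(P,R);X,P,R=pushpose(20,15);go(P,R)
t=cap('side');cv2.imwrite('pics/s9.png',cv2.resize(t['pixels'][240:320,220:320],None,fx=6,fy=6,interpolation=2))
nuy()
```

```text
n 35.5 u 17.3 y 62.0 dir [ 0.71   0.004 -0.705] F.d -0.61 w 0.0121
t 11.37 slide [-1.5 -1.5 -1.7] rot [-0.0034  0.0042 -0.0019] n 1.0 per row [-1.5 -1.5 -1.7] [-0.0034  0.0042 -0.0019]
t 11.37 slide [  8.9  -3.4 -12.3] rot [-0.0034  0.0042 -0.0019] n 1.0 per row [  8.9  -3.4 -12.3] [-0.0034  0.0042 -0.0019]
n 36.1 u 17.3 y 61.9 dir [ 0.709  0.004 -0.705] F.d -0.98 w 0.0123
```

View pics/s9.png

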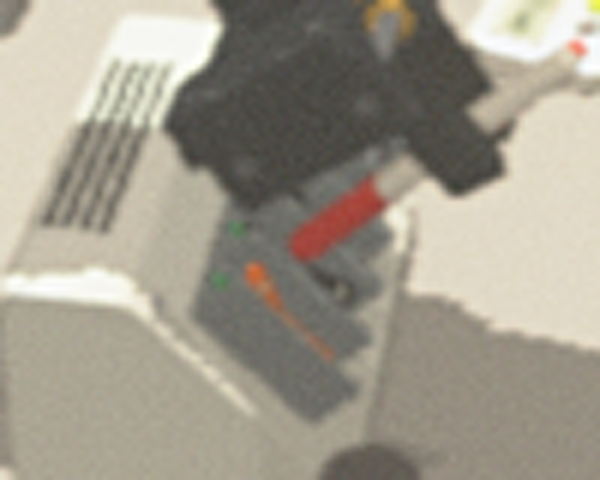

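Run:
```python
from fit import *
s=telemetry.state();R=Ro.from_rotvec(s['ee_rot']);X=np.array(s['ee_pos'])+R.apply(tipt)
q=np.load('pics/s6.npy',allow_pickle=True).item()
f=lambda P:((proj(q,P)-[220,240])*6).round(0).tolist()
print('tip',f(X),'capend',f(X-.044*R.apply(dt)),'tip+16',f(X+.016*R.apply(dt)),'tail',f(X-.133*R.apply(dt)))
for a in[(60,17,20),(60,0,12),(60,23,22),(60,-24,12),(75,32,27),(75,-32,27),(75,-32,0),(60,17,36),(30,17,36),(90.5,0,0)]: print(a,f(pt(CP,*a)))
```

```text
tip [[290.0, 253.0]] capend [[378.0, 190.0]] tip+16 [[258.0, 275.0]] tail [[569.0, 54.0]]
(60, 17, 20) [[260.0, 273.0]]
(60, 0, 12) [[278.0, 313.0]]
(60, 23, 22) [[252.0, 259.0]]
(60, -24, 12) [[324.0, 355.0]]
(75, 32, 27) [[236.0, 263.0]]
(75, -32, 27) [[363.0, 376.0]]
(75, -32, 0) [[310.0, 412.0]]
(60, 17, 36) [[291.0, 251.0]]
(30, 17, 36) [[305.0, 200.0]]
(90.5, 0, 0) [[239.0, 385.0]]
```

Run:
```python
from fit import *
V=lambda x,y:(220+x/6,240+y/6)
wr=[(w,W(62,88),75,32,27),(w,W(692,108),-75,32,27),(w,W(95,291),75,-32,27)]+obs[2:10]
sd=[(s,V(255,268),60,23,22),(s,V(332,357),60,-24,12),(s,V(359,392),75,-32,27),(s,V(315,422),75,-32,0)]
for name,O in(('wrist',wr),('both',wr+sd),('side only wt',wr+sd*4)):
    f=lambda p:np.concatenate([proj(c,pt(p,*q))[0]-uv for c,uv,*q in O])
    r=least_squares(f,CP,x_scale=[.01,.01,.01,.1],loss='soft_l1');print(name,r.x.round(4),'O',pt(r.x,60,0,0).round(4),round(r.cost,1),np.round(f(r.x).reshape(-1,2),1)[:15].tolist())
print(pt(CP,60,0,0))
```

```text
wrist [ 0.5161  0.219   0.0551 -0.1819] O [0.5269 0.278  0.0551] 10.6 [[-1.0, -0.0], [0.6, 0.8], [-0.3, 0.5], [0.2, -2.3], [0.5, -0.9], [0.2, -1.3], [0.3, 0.2], [-0.5, 3.0], [0.2, 3.7], [0.6, -0.3], [-1.7, -1.3]]
both [ 0.5153  0.2185  0.0602 -0.1805] O [0.526  0.2775 0.0602] 14.6 [[-1.5, -0.1], [2.5, 0.5], [-0.5, 1.0], [0.0, -1.9], [0.6, -0.5], [-0.0, -1.1], [0.3, 0.3], [-0.8, 3.0], [0.2, 3.7], [1.5, 0.1], [-0.5, -1.0], [-0.7, 0.5], [-1.5, 1.5], [0.4, -0.8], [-1.1, 0.1]]
side only wt [ 0.5149  0.2184  0.0609 -0.1781] O [0.5255 0.2775 0.0609] 21.9 [[-1.6, 0.3], [2.8, 0.6], [-0.4, 1.5], [0.0, -1.5], [0.7, -0.1], [-0.1, -0.7], [0.3, 0.7], [-0.9, 3.4], [0.2, 4.0], [1.6, 0.3], [-0.4, -0.9], [-0.5, 0.2], [-1.3, 1.2], [0.6, -1.0], [-0.8, -0.2]]
[0.52547781 0.27698718 0.065     ]
```

```bash
sed -i 's/^CP=.*/CP=np.array([.5153,.2185,.0602,-.1805])/' look.py
python3 - <<'E'
from look import *
nuy()
for n in(34,20,12): X,P,R=pushpose(n,14.5);go(P,R)
E
```

```text
n 39.8 u 20.4 y 61.4 dir [ 0.709  0.002 -0.705] F.d -0.98 w 0.0123
t 11.42 slide [-0.2 -1.4 -8. ] rot [-0.0035  0.0038  0.0017] n 1.0 per row [-0.2 -1.4 -8. ] [-0.0035  0.0038  0.0017]
t 11.42 slide [  9.5  -3.2 -17.9] rot [-0.0035  0.0038  0.0017] n 1.0 per row [  9.5  -3.2 -17.9] [-0.0035  0.0038  0.0017]
t 11.42 slide [ 15.1  -4.2 -23.6] rot [-0.0035  0.0038  0.0017] n 1.0 per row [ 15.1  -4.2 -23.6] [-0.0035  0.0038  0.0017]
```

>>> move_arm(slide=[[0,-1,-4],[0,-1,-4],[0,0,0],[0,0,0]], rot=[[-0.003,0.004,0],[0,0,0],[0,0,0],[0,0,0]])

```text
clock: 11.75
ee_pos: [0.4293, 0.2951, 0.1202]
ee_rot: [-2.894, 0.296, 0.987]
ft_force: [-0.2, -0.5, -0.1]
width: 0.0124
```

Run:
```python
from look import *
nuy();nuy()
for n in(20,): X,P,R=pushpose(n,14.5);go(P,R)
```

```text
n 32.9 u 13.6 y 58.4 dir [ 0.706 -0.002 -0.709] F.d -0.0 w 0.0124
n 32.9 u 13.6 y 58.4 dir [ 0.706 -0.002 -0.709] F.d -0.0 w 0.0124
t 11.75 slide [ 9.8 -0.4 -8.7] rot [ 0.0007 -0.0022  0.0024] n 1.0 per row [ 9.8 -0.4 -8.7] [ 0.0007 -0.0022  0.0024]
```

Now entering the slot in small steps.

>>> move_arm(slide=[[2.2,0.5,-2],[2.2,0,-2],[2.2,-0.4,-2],[0,0,0]], rot=[[0,0,0],[0,0,0],[0,0,0],[0,0,0]])

```text
clock: 12.08
ee_pos: [0.4363, 0.2957, 0.1143]
ee_rot: [-2.894, 0.295, 0.986]
ft_force: [-0.1, 1.2, -0.3]
width: 0.0122
```

Run:
```python
from look import *
nuy();print(telemetry.state()['ft_force'])
X,P,R=pushpose(14,15);go(P,R)
```

```text
n 23.9 u 14.2 y 60.3 dir [ 0.706 -0.002 -0.708] F.d 0.02 w 0.0122
[-0.06601854  1.15678641 -0.30330736]
t 12.08 slide [ 7.3 -1.8 -6.6] rot [ 0.     -0.0017  0.002 ] n 1.0 per row [ 7.3 -1.8 -6.6] [ 0.     -0.0017  0.002 ]
```

>>> move_arm(slide=[[1.7,-0.4,-1.6],[1.7,-0.3,-1.6],[0,0,0]], rot=[[0,0,0],[0,0,0],[0,0,0]])

```text
clock: 12.33
ee_pos: [0.4403, 0.295, 0.1108]
ee_rot: [-2.894, 0.295, 0.986]
ft_force: [0.7, -0.4, -0.5]
width: 0.0121
```

>>> move_arm(slide=[[1.7,-0.3,-1.6],[1.7,-0.3,-1.6]], rot=[[0,0,0],[0,0,0]])

```text
clock: 12.5
ee_pos: [0.4429, 0.2948, 0.1083]
ee_rot: [-2.892, 0.294, 0.989]
ft_force: [-2.0, -0.1, 4.5]
width: 0.0126
```

Run:
```python
from look import *
nuy();print(telemetry.state()['ft_force'])
```

```text
n 14.9 u 14.5 y 60.6 dir [ 0.704 -0.001 -0.71 ] F.d -4.54 w 0.0126
[-2.00432136 -0.10234093  4.46109664]
```

Contact at about 5 N. Continuing until the force rises.

>>> move_arm(slide=[[1.7,-0.3,-1.7],[1.7,-0.3,-1.7]], rot=[[0,0,0],[0,0,0]])

```text
clock: 12.67
ee_pos: [0.4457, 0.2943, 0.1063]
ee_rot: [-2.89, 0.293, 0.993]
ft_force: [-2.2, 0.1, 6.0]
width: 0.0122
```

>>> move_arm(slide=[[1.7,-0.3,-1.7]], rot=[[0,0,0]])

```text
clock: 12.75
ee_pos: [0.4474, 0.2941, 0.1053]
ee_rot: [-2.89, 0.293, 0.994]
ft_force: [-2.1, -1.0, 5.2]
width: 0.0125
```

Run:
```python
from look import *
nuy();print(telemetry.state()['ft_force'])
```

```text
n 9.4 u 15.3 y 60.8 dir [ 0.702  0.    -0.712] F.d -5.04 w 0.0125
[-2.09846424 -1.01713819  5.21543087]
```

>>> move_arm(slide=[[1.2,-0.2,-1.3]], rot=[[0,0,0]])

```text
clock: 12.83
ee_pos: [0.4487, 0.2938, 0.1045]
ee_rot: [-2.889, 0.293, 0.995]
ft_force: [-2.3, 0.0, 4.6]
width: 0.0125
```

>>> move_arm(slide=[[1.2,-0.2,-1.3]], rot=[[0,0,0]])

```text
clock: 12.92
ee_pos: [0.4495, 0.2937, 0.1039]
ee_rot: [-2.888, 0.293, 0.997]
ft_force: [-4.7, -0.1, 8.5]
width: 0.0125
```

Run:
```python
from look import *
nuy();print(telemetry.state()['ft_force'])
```

```text
n 6.8 u 15.7 y 60.8 dir [ 0.7    0.001 -0.714] F.d -9.3 w 0.0125
[-4.71551058 -0.09845911  8.49677823]
```

>>> move_arm(slide=[[1.0,-0.2,-1.1]], rot=[[0,0,0]])

```text
clock: 13.0
ee_pos: [0.4494, 0.2938, 0.104]
ee_rot: [-2.886, 0.292, 1.002]
ft_force: [-3.7, -0.7, 9.8]
width: 0.0124
```

Run:
```python
from look import *
nuy();print(telemetry.state()['ft_force'])
```

```text
n 6.8 u 15.4 y 61.0 dir [ 0.698  0.001 -0.717] F.d -9.5 w 0.0124
[-3.72831755 -0.67467358  9.80113079]
```

>>> move_arm(slide=[[1.6,-0.3,-1.7]], rot=[[0,0,0]])

```text
clock: 13.08
ee_pos: [0.4493, 0.294, 0.104]
ee_rot: [-2.882, 0.291, 1.009]
ft_force: [-6.3, -0.4, 12.1]
width: 0.0126
```

Run:
```python
from look import *
nuy();print(telemetry.state()['ft_force'])
```

```text
n 6.7 u 14.8 y 61.1 dir [ 0.694  0.002 -0.72 ] F.d -12.96 w 0.0126
[-6.27617438 -0.39836819 12.10791601]
```

The rocker is on its stop: 13 N with no further travel, after about 8 mm of travel as expected. Retracting along the normal.

>>> move_arm(slide=[[-3,0.5,3],[-5,1,5],[-6,1,6],[-7,1,7],[-8,1.5,8],[-8,1.5,8],[-8,1.5,8],[-8,1.5,10]], rot=[[0,0,0],[0,0,0],[0,0,0],[0,0,0],[0,0,0],[0,0,0],[0,0,0],[0,0,0]])

```text
clock: 13.75
ee_pos: [0.3927, 0.3032, 0.1609]
ee_rot: [-2.885, 0.293, 1.006]
ft_force: [-1.3, 0.5, -0.2]
width: 0.0126
```

Run:
```python
from look import *
nuy()
go([.40,.24,.26],Ro.from_euler('z',-.16-YM)*RG)
```

```text
n 87.6 u 14.8 y 59.9 dir [ 0.696 -0.    -0.718] F.d -0.83 w 0.0126
t 13.75 slide [  7.3 -63.2  99.1] rot [-0.1376 -0.7893  0.0205] n 7.0 per row [ 1.  -9.  14.2] [-0.0197 -0.1128  0.0029]
```

>>> move_arm(slide=[[0,-2,16],[0,-9,16],[0,-10,16],[0,-10,14],[1,-10,14],[2,-10,14],[2,-9,10],[0,0,0]], rot=[[-0.02,-0.113,0.003],[-0.02,-0.113,0.003],[-0.02,-0.113,0.003],[-0.02,-0.113,0.003],[-0.02,-0.113,0.003],[-0.02,-0.113,0.003],[-0.02,-0.113,0.003],[0,0,0]])

```text
clock: 14.42
ee_pos: [0.3909, 0.2415, 0.2683]
ee_rot: [-3.102, 0.265, -0.25]
ft_force: [-1.0, 1.0, -0.6]
width: 0.0123
```

Run:
```python
from look import *
s=telemetry.state();p=np.array(s['ee_pos']);R=Ro.from_rotvec(s['ee_rot']);c=cap('wrist');np.save('pics/w10.npy',c,allow_pickle=True)
t=cap('side')
print('pred tip,capend,tail',proj(c,p+R.apply([tipt,tipt-.0445*dt,tipt-.133*dt])).round(1).tolist())
im=np.zeros((600,800,3),np.uint8);im[:420,:560]=c['pixels'];im[:240,560:]=cv2.resize(t['pixels'][250:330,220:300],None,fx=3,fy=3)[:,:240]
im[420:600,:400]=cv2.resize(c['pixels'][40:130,190:390],None,fx=2,fy=2)
cv2.imwrite('pics/w10.png',im);go(PG+[0,0,.2],RG)
```

```text
pred tip,capend,tail [[285.4, 95.5], [286.6, 207.3], [288.5, 394.0]]
t 14.52 slide [  89.1 -472.   -52.8] rot [-0.0123  0.0285  0.2781] n 12.0 per row [  7.4 -39.3  -4.4] [-0.001   0.0024  0.0232]
```

View pics/w10.png

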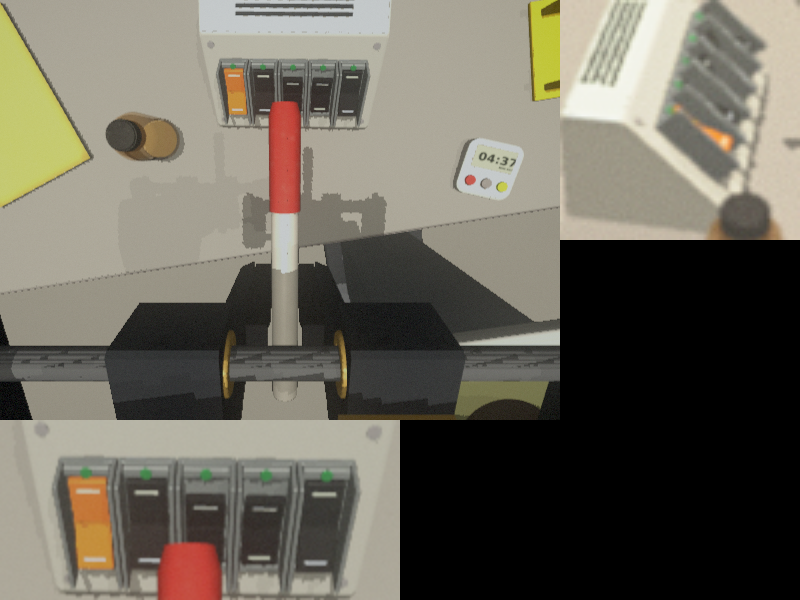

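The orange rocker now looks like the upper-half-in ones (2 and 5). The black rockers are unchanged, and the marker sits in the grip as before, tip (284,102) and tail (284,400). Going back to the rest.

>>> move_arm(slide=[[6,-38,0],[7,-38,0],[7,-38,0],[7,-38,-2],[7,-38,-3],[7,-38,-4],[7,-38,-4],[7,-38,-4]], rot=[[0,0.003,0.024],[0,0.003,0.024],[0,0.003,0.024],[0,0.003,0.024],[0,0.003,0.024],[0,0.003,0.024],[0,0.003,0.024],[0,0.003,0.024]])

```text
clock: 15.18
ee_pos: [0.4607, -0.0661, 0.2507]
ee_rot: [-3.093, -0.068, -0.203]
ft_force: [1.5, -0.1, -0.2]
width: 0.0123
```

Run:
```python
from look import *
go(PG+[0,0,.2],RG)
```

```text
t 15.18 slide [  23.4 -163.8  -35.1] rot [-0.0192  0.001   0.061 ] n 5.0 per row [  4.7 -32.8  -7. ] [-0.0038  0.0002  0.0122]
```

>>> move_arm(slide=[[5,-34,-7],[5,-34,-7],[5,-34,-7],[5,-34,-7],[4,-22,-6],[0,-5,0],[0,0,0],[0,0,0]], rot=[[-0.004,0,0.013],[-0.004,0,0.013],[-0.004,0,0.013],[-0.004,0,0.013],[-0.003,0,0.01],[0,0,0],[0,0,0],[0,0,0]])

```text
clock: 15.85
ee_pos: [0.4886, -0.2641, 0.2119]
ee_rot: [-3.102, -0.116, -0.205]
ft_force: [-0.2, 0.3, 0.7]
width: 0.0123
```

Run:
```python
from look import *
go(PG+[0,0,.2],RG);go(PG+[0,0,.04],RG)
```

```text
t 15.85 slide [-4.5 34.2  3.7] rot [-0.007   0.0029  0.0309] n 1.0 per row [-4.5 34.2  3.7] [-0.007   0.0029  0.0309]
t 15.85 slide [  -4.5   34.2 -156.3] rot [-0.007   0.0029  0.0309] n 4.0 per row [ -1.1   8.5 -39.1] [-0.0017  0.0007  0.0077]
```

>>> move_arm(slide=[[-2,15,-15],[-2,15,-25],[0,4,-30],[0,0,-30],[0,0,-15],[0,0,-5],[0,0,0],[0,0,0]], rot=[[-0.003,0,0.015],[-0.003,0,0.015],[0,0,0],[0,0,0],[0,0,0],[0,0,0],[0,0,0],[0,0,0]])

```text
clock: 16.52
ee_pos: [0.4886, -0.2174, 0.0912]
ee_rot: [-3.091, -0.181, -0.215]
ft_force: [-0.2, 0.3, 0.3]
width: 0.0125
```

Run:
```python
from look import *
go(PG+[0,0,.03],RG)
```

```text
t 16.52 slide [ -4.5 -12.5 -45.6] rot [-0.0118  0.0095 -0.0114] n 2.0 per row [ -2.3  -6.3 -22.8] [-0.0059  0.0047 -0.0057]
```

>>> move_arm(slide=[[-3,-9,-10],[-1,-3,-12],[0,0,-10],[0,0,-6],[0,0,0],[0,0,0]], rot=[[-0.011,0.009,-0.011],[0,0,0],[0,0,0],[0,0,0],[0,0,0],[0,0,0]])

```text
clock: 17.02
ee_pos: [0.4886, -0.2336, 0.0559]
ee_rot: [-3.113, -0.165, -0.213]
ft_force: [0.3, -0.4, 0.4]
width: 0.0121
```

Run:
```python
from look import *
go(PG+[0,0,.02],RG)
```

```text
t 17.02 slide [ -4.5   3.7 -20.3] rot [0.0088 0.0083 0.0008] n 1.0 per row [ -4.5   3.7 -20.3] [0.0088 0.0083 0.0008]
```

>>> move_arm(slide=[[-4,3,-7],[0,0,-7],[0,0,0],[0,0,0]], rot=[[0.008,0.008,0],[0,0,0],[0,0,0],[0,0,0]])

```text
clock: 17.35
ee_pos: [0.4851, -0.2313, 0.042]
ee_rot: [-3.107, -0.164, -0.202]
ft_force: [-0.5, 0.6, -0.5]
width: 0.0128
```

Run:
```python
from look import *
go(PG+[0,0,.015],RG)
```

```text
t 17.35 slide [ -1.    1.4 -11.4] rot [0.0022 0.0015 0.001 ] n 1.0 per row [ -1.    1.4 -11.4] [0.0022 0.0015 0.001 ]
```

>>> move_arm(slide=[[-1,1.4,-6],[0,0,-5],[0,0,-3],[0,0,0]], rot=[[0.002,0.001,0],[0,0,0],[0,0,0],[0,0,0]])

```text
clock: 17.68
ee_pos: [0.4842, -0.2297, 0.0268]
ee_rot: [-3.105, -0.164, -0.201]
ft_force: [-0.9, 0.1, -0.7]
width: 0.0123
```

Run:
```python
from look import *
go(PG,RG)
```

```text
t 17.68 slide [ -0.1  -0.2 -11.2] rot [0.0003 0.0009 0.0007] n 1.0 per row [ -0.1  -0.2 -11.2] [0.0003 0.0009 0.0007]
```

>>> move_arm(slide=[[0,0,-4],[0,0,-4],[0,0,-2],[0,0,0]], rot=[[0,0,0],[0,0,0],[0,0,0],[0,0,0]])

```text
clock: 18.02
ee_pos: [0.4842, -0.2298, 0.0156]
ee_rot: [-3.105, -0.163, -0.202]
ft_force: [0.4, 0.1, 0.9]
width: 0.0122
```

Run:
```python
from look import *
go(PG,RG);print(telemetry.state()['ft_force'])
```

```text
t 18.02 slide [-0.1 -0.1  0. ] rot [0.0003 0.001  0.001 ] n 1.0 per row [-0.1 -0.1  0. ] [0.0003 0.001  0.001 ]
[0.43871141 0.06240681 0.93535042]
```

Exactly at the grasp pose. Releasing.

>>> move_arm(slide=[[0,0,0],[0,0,0],[0,0,0],[0,0,0],[0,0,0],[0,0,0],[0,0,0],[0,0,0]], rot=[[0,0,0],[0,0,0],[0,0,0],[0,0,0],[0,0,0],[0,0,0],[0,0,0],[0,0,0]], gripper=50)

```text
clock: 18.68
ee_pos: [0.4846, -0.23, 0.016]
ee_rot: [-3.106, -0.164, -0.203]
ft_force: [0.2, 0.4, 0.1]
width: 0.0501
```

>>> move_arm(slide=[[0,0,8],[0,0,15],[0,0,20],[0,0,25],[0,0,30],[0,0,30],[0,0,20],[0,0,0]], rot=[[0,0,0],[0,0,0],[0,0,0],[0,0,0],[0,0,0],[0,0,0],[0,0,0],[0,0,0]])

```text
clock: 19.35
ee_pos: [0.4816, -0.2287, 0.1689]
ee_rot: [-3.102, -0.16, -0.195]
ft_force: [-0.2, 0.6, -0.3]
width: 0.05
```

Run:
```python
from look import *
s=telemetry.state();c=cap('wrist');h=cv2.cvtColor(c['pixels'],cv2.COLOR_BGR2HSV)
print(s['ee_pos'],s['width'],s['ft_force'])
print('pred cap end, mid, tail',proj(c,[MC+.0665*MD,MC,MC-.0665*MD]).round(1).tolist())
for l in('red_marker','pen_rest'):
    for d in spotter.silhouettes('wrist',l)[:2]: print(l,d['p'],d['pixel'],cv2.minAreaRect(np.argwhere(d['pixels'])[:,::-1].astype(np.float32)))
m=cv2.inRange(h,(0,130,60),(5,255,255))|cv2.inRange(h,(172,130,60),(180,255,255));k,l,st,ce=cv2.connectedComponentsWithStats(m);print([(st[i].tolist()) for i in range(1,k) if st[i,4]>60])
w1=np.load('pics/w1.npy',allow_pickle=True).item()
for n in('top','side'):
    q=cap(n)
    for l in('timer','amber_bottle','black_marker','red_marker'): print(n,l,[(round(float(d['p']),2),np.round(d['pixel'])) for d in spotter.silhouettes(n,l)[:2]])
```

```text
[ 0.48164716 -0.22865905  0.16888532] 0.04995863332380212 [-0.18896652  0.61169046 -0.31841014]
pred cap end, mid, tail [[288.4, 116.8], [289.4, 197.0], [290.3, 270.5]]
red_marker 0.88 [287.6, 189.4] ((290.0, 195.5), (153.0, 16.0), 90.0)
pen_rest 0.7 [281.4, 191.8] ((289.9305725097656, 191.8058624267578), (119.14576721191406, 56.59532165527344), 88.75463104248047)
pen_rest 0.61 [156.4, 158.9] ((149.57894897460938, 157.52554321289062), (78.1941909790039, 118.97437286376953), 0.5672663450241089)
[[226, 47, 17, 18, 240], [283, 120, 15, 53, 745], [33, 274, 13, 10, 101]]
top timer [(0.53, array([250., 220.]))]
top amber_bottle [(0.69, array([204., 127.])), (0.55, array([165., 142.]))]
top black_marker [(0.41, array([348., 257.]))]
top red_marker [(0.49, array([321., 229.]))]
side timer [(0.77, array([312., 248.])), (0.32, array([271., 271.]))]
side amber_bottle [(0.7, array([280., 341.]))]
side black_marker [(0.66, array([241., 295.])), (0.58, array([294., 193.]))]
side red_marker [(0.27, array([313., 245.])), (0.16, array([244., 296.]))]
```

```bash
python3 -c "
from look import *
print(ticket.job_done())"
```

```text
the job is handed in; nothing more can be done
None
```

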